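Seat the sensor carrier under the jig's retaining block

TASK

Pick up the sensor carrier, lay its foot flat on the pine jig's bed and slide it, thin nose first, under the overhanging retaining block until it is fully home against the stop hidden inside, with the spring plunger pushed all the way in. Feel for the stop and press gently, no harder than 12 N, then let go and leave the carrier seated; do not disturb the other things on the bench.

Things in the scene. Friction and masses are not known exactly. Their poses are not given: they have to be found in the camera images.
- carrier_center (a point): Sensor carrier, loose, about 0.4 kg (varies): a flat steel foot, 44 mm wide (x), 8 mm thick, tail 55 mm from the axis along +y, with an upright black housing to grip: its waist is 26 mm wide (x) and 30 mm long (y) between two end flanges 36 mm wide, 4 mm thick. Its top is 48 mm above the foot's underside; this point is on its axis, 24 mm above the underside. Nose to -y; z is up.
- nose (a point): Middle of the nose tip's lower edge, 75 mm from the housing's axis along the carrier's -y, level with the foot's underside. The nose is 36 mm wide and 5 mm thick (underside flush, top stepped down); the full 44 x 8 mm section begins 45 mm from the axis.
- mouth (a point): Middle of the pocket's mouth in the pine jig (fixed, placed and turned differently each time), on the bed, whose top is 12 mm above the bench. The jig's -y is the way in. The bed is 120 mm wide and runs 140 mm out (+y) from the mouth. The pocket is a slot 48 mm wide and 11 mm high. Two flared guides, 8 mm high, about 70 mm apart at their outer ends, lead in from 23 mm before the mouth.
- block_top (a point): Middle of the top front edge of the overhanging pine retaining block, 36 mm straight above the mouth's point. The block is 25 mm thick, 108 mm wide (x) and reaches 90 mm back; behind it stands a wooden upright 85 mm above the bench.
- plunger (a joint): Light spring plunger (0.5 N) out of sight in the pocket: 0 = out, 0.005 m = fully in; then the stop is felt, on rubber (5 N per mm). The stop's depth differs each time and cannot be seen: the nose's tip is home 24 to 48 mm inside the mouth and meets the plunger 5 mm earlier. The carrier's weight keeps the plunger in after release. Never press it with over 12 N.
- converter: Bystander, loose: small white plastic converter box, 65 x 45 x 22 mm, origin under its centre. To the left beyond it, from 0.72 m ahead of the robot's base and 0.18 m left on, stands a fixed control box, 200 x 260 mm and 85 mm high.
- screwdriver: Bystander, loose: screwdriver lying on the bench, along its x.
- jar: Bystander, loose: round jar with a grey lid, 48 mm across and 60 mm high, origin under its centre.
Things that resemble listed ones, but are neither listed nor needed, are in the scene too. Leave any blue look-alike of the part that bears carrier_center alone.

How it is judged:
By the outcome, as a careful person would: the job done as asked, in the order asked, and still so for the second after the job is handed in, with the robot touching nothing.
It also fails if it takes over 48 s, if anything falls off the work surface, if the arm or the gripper's body presses on something with over 40 N, if the wrist force passes 120 N, or if a joint passes its speed limit or range.

ROBOT

A 7-joint arm with a two-finger parallel gripper is mounted at the origin on the work surface. World frame = base frame: x ahead of the robot, y to its left, z up, the work surface at z = 0. Lengths are in m, angles in rad, forces in N, time in s.
With the tool pointing down it reaches from about 0.4 to 0.9 m from the base axis. Payload 5.6 kg.
Tool frame: the origin (TCP) lies on the centre line of the jaws, within the pads' length; the fingertips stand 11 mm ahead of it and the grasp point (between the pads) lies 8 mm behind it; z points along the fingers, y is the direction in which the jaws open and shut (so a half turn about z gives the same grasp; the last joint's range is limited). The gripper opens to 92 mm and grips with 3 to 60 N. Pads are 20 mm wide; open, the fingers measure 128 mm over their backs; the gripper's body (75 mm by 189 mm) begins 69 mm behind the grasp point.
Start: joints at [-0.043, 0.468, -0.012, 1.603, 0.006, 1.071, -0.056], TCP at [0.65, -0, 0.226] pointing down, gripper open.
Joint ranges: [-2.53, 2.53], [-0.31, 2.02], [-1.57, 1.55], [0.28, 2.44], [-1.29, 4.43], [0.15, 1.84], [-2.92, 2.92]. Speed limits (rad/s): [2.57, 2.57, 3.14, 3.14, 3.14, 3.14, 3.14].

INTERFACE

Orientations are given as a unit quaternion [x, y, z, w].
In Python, from plant import manip gives the robot as it stands.
- The arm moves only by the tool arm_command, never from a script. Its argument "rows" is a list of rows, each an object with "linear": the shift along the tool's x, y, z in mm, a list of three; "twist": the turn, a rotation vector about the tool's x, y, z in degrees, a list of three; "jaw": the opening, from 0 (shut) to 1 (fully open). In form: [{"linear": [x, y, z], "twist": [wx, wy, wz], "jaw": jaw}, ...]. A call has 1 to 12 rows; each row shifts and turns the commanded pose from where the row before left it, along the tool's axes as they then stand; what a row does not reach is not made up. A row lasts 1/8 s, in which the tool goes at most 62.5 mm and 10.7 degrees, less where a joint would pass 70% of its speed; a pose out of reach is approached as far as the arm can. A call is refused whole if a number of a shift passes 62.5 or a number of a turn 10.7, either way. A call with a gripper value outside its range is refused whole. The fingers move at their own pace and stop on an object; "newtons" is the grip in N (left out, the last holds). Time passes only in rows, so rows that do not move let the fingers close. It gives the time, the measured TCP pose, the force and the opening at its end, in the units of the state.
- manip.read_state(): the state, without advancing time (a new reading comes with each control period).
- manip.grab_frame(name): name is "scene" or "side" or "wrist"; returns the picture (400x640x3 uint8, red, green, blue); there is no depth.
- manip.camera_params(name): a dict with "mtx" (3x3 intrinsics, pixels), "T" (4x4, takes a point from camera to world coordinates); the wrist camera has in their place "tool_from_camera" (4x4, takes a point from camera to tool coordinates, whose origin is the TCP and whose axes are the flange's). Camera axes: x right, y down, z forward; pixel columns grow to the right and rows downward; lengths in m; the calibration is good to about 2 mm. A picture is of the moment at which its call begins: read the wrist's pose just before it. camera_params takes no time and is no camera call.
- manip.finish_job(): hands the job in, once; it reports no verdict.
The state is a dict: "clock": time; "joint_pos": joint angles; "joint_vel": joint speeds; "effort": joint torques, N m; "tcp_pos": TCP position; "tcp_rot": TCP orientation; "wrist_force": force on the tool from outside, world axes, zero at the start; "wrist_torque": the same for the moment, N m; "grip_width": opening from 0.0 (shut) to 1.0 (fully open).
Only numpy, scipy, OpenCV 4.12 (cv2) and the standard library are available. Lean on these libraries where they do the work, as an engineer would, in place of code of your own. Each camera call takes 0.05 s, during which the arm holds its last target. There are 200 camera calls.

## Working session

There is one attempt and no reset: what is moved stays moved. The work goes in short steps, Python scripts to look and compute and a tool call to move; the robot and the scene stay as the last step left them, time stands still between calls to the robot, and variables do not carry over. Pictures are saved under pics/ and viewed, about 8 in all and at most 12, crops included, and the job is handed in when it is done.

Besides the shell and the picture viewer there is one more tool, called after "Call:" by a JSON object that holds its "op" and its "data", one argument or row to a line. arm_command: Moves the arm, as the interface text tells. Its arguments: {"type":"object","properties":{"rows":{"type":"array","items":{"type":"object","properties":{"linear":{"type":"array","items":{"type":"number"}},"twist":{"type":"array","items":{"type":"number"}},"jaw":{"type":"number"}}}},"newtons":{"type":"number"}},"required":["rows"]}

```bash
mkdir -p pics; ls; python3 - <<'E'
from plant import manip
import cv2,numpy as np
np.set_printoptions(precision=4,suppress=True)
print(manip.read_state())
for n in("scene","side","wrist"):
    cv2.imwrite(f"pics/{n}0.png",manip.grab_frame(n)[:,:,::-1]); print(n,manip.camera_params(n))
E
```

```text
pics
{'clock': 0.0, 'joint_pos': array([-0.043 ,  0.4684, -0.0116,  1.6036,  0.006 ,  1.0714, -0.0563]), 'joint_vel': array([ 0.0012,  0.0006, -0.0002, -0.0013, -0.    ,  0.0003, -0.0004]), 'effort': array([ -0.0003, -52.0573,  -0.0132, -24.3752,  -0.0567,   0.0173,
         0.0002]), 'tcp_pos': array([ 0.6495, -0.    ,  0.2247]), 'tcp_rot': array([ 0.7071,  0.7071, -0.0006, -0.0006]), 'wrist_force': array([ 0.4671,  0.5823, -0.3988]), 'wrist_torque': array([ 0.0358, -0.0207,  0.0596]), 'grip_width': 1.000431013939976}
scene {'mtx': array([[453.1053,   0.    , 324.5648],
       [  0.    , 453.1053, 196.3819],
       [  0.    ,   0.    ,   1.    ]]), 'T': array([[-0.5718,  0.5513, -0.6075,  1.2907],
       [ 0.8204,  0.3813, -0.4262,  0.5088],
       [-0.0033, -0.7421, -0.6703,  0.8586],
       [ 0.    ,  0.    ,  0.    ,  1.    ]])}
side {'mtx': array([[404.2338,   0.    , 319.7492],
       [  0.    , 404.2338, 201.8863],
       [  0.    ,   0.    ,   1.    ]]), 'T': array([[-0.9003, -0.2591,  0.3498,  0.2139],
       [-0.4354,  0.5321, -0.7262,  0.6998],
       [ 0.002 , -0.8061, -0.5918,  0.6342],
       [ 0.    ,  0.    ,  0.    ,  1.    ]])}
wrist {'mtx': array([[299.3493,   0.    , 318.8699],
       [  0.    , 299.3493, 202.2024],
       [  0.    ,   0.    ,   1.    ]]), 'tool_from_camera': array([[-0.0003, -0.9666, -0.2563,  0.0718],
       [ 1.    , -0.0005,  0.0008, -0.0009],
       [-0.0009, -0.2563,  0.9666, -0.1592],
       [ 0.    ,  0.    ,  0.    ,  1.    ]])}
```

View pics/scene0.png

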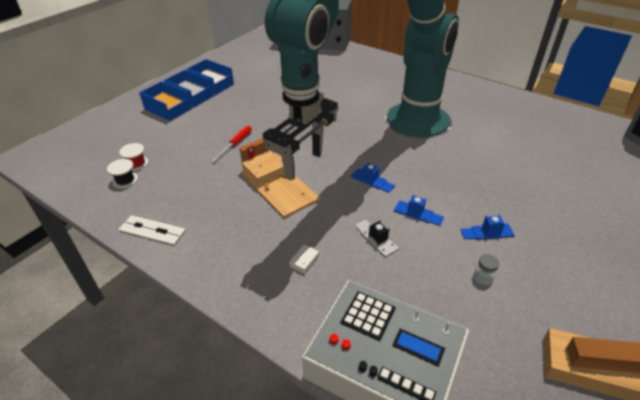

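View pics/side0.png

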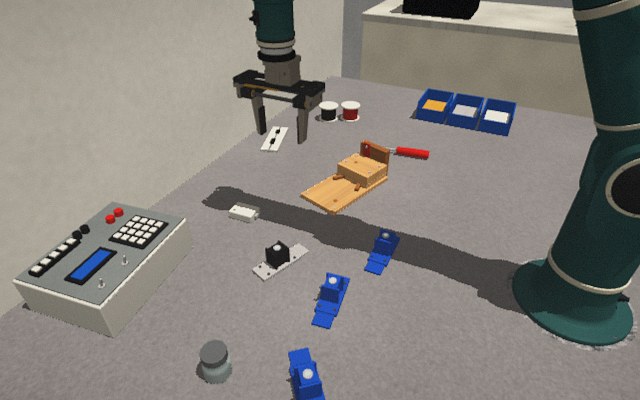

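Scene picture: the carrier candidates are black housing on grey steel (378,236) and three blue look-alikes at (372,175), (418,208) and (490,228). I choose the black/grey one. The jig is at (280,185), the converter at (305,260), the jar at (486,270) and the screwdriver at (232,143). The side view agrees: carrier (278,255), jig (350,180).

```bash
cat > h.py <<'E'
import numpy as np,cv2,glob
from plant import manip
from scipy.spatial.transform import Rotation as R
np.set_printoptions(precision=4,suppress=True)
def cam(n,st=None):
    p=manip.camera_params(n)
    if n!="wrist": return p["mtx"],p["T"]
    T=np.eye(4);T[:3,:3]=R.from_quat(st["tcp_rot"]).as_matrix();T[:3,3]=st["tcp_pos"]
    return p["mtx"],T@p["tool_from_camera"]
def ray(c,uv):
    K,T=c; return T[:3,3],T[:3,:3]@np.linalg.solve(K,[uv[0],uv[1],1.])
def onz(c,uv,z):
    o,d=ray(c,uv); return o+d*(z-o[2])/d[2]
def tri(*cu):
    A=np.zeros((3,3));b=np.zeros(3);L=[]
    for c,uv in cu:
        o,d=ray(c,uv);d=d/np.linalg.norm(d);P=np.eye(3)-np.outer(d,d);A+=P;b+=P@o;L.append((o,P))
    x=np.linalg.solve(A,b); return x,max(np.linalg.norm(P@(x-o)) for o,P in L)
def proj(c,X):
    K,T=c; q=K@(T[:3,:3].T@(np.asarray(X)-T[:3,3])); return q[:2]/q[2]
def crop(src,dst,x,y,w,h,s):
    cv2.imwrite(dst,cv2.resize(cv2.imread(src)[y:y+h,x:x+w],None,fx=s,fy=s,interpolation=cv2.INTER_CUBIC))
E
python3 - <<'E'
from h import *
S,D=cam("scene"),cam("side")
print("housing top",tri((S,(379,228)),(D,(277,245))))
print("blocktop mid?",onz(S,(265,165),.048),"jig end",onz(S,(302,206),.012),onz(D,(318,204),.012))
a=cv2.imread("pics/scene0.png");b=cv2.imread("pics/side0.png")
f=lambda i,x,y,w,h:cv2.resize(i[y:y+h,x:x+w],(400,300),interpolation=cv2.INTER_CUBIC)
cv2.imwrite("pics/m1.png",np.vstack([np.hstack([f(a,350,205,60,45+10)[:,:],f(b,245,232,72,54)]),np.hstack([f(a,230,135,100,85)[:,:],f(b,295,135,108,81)])]))
E
```

```text
housing top (array([0.5735, 0.1676, 0.0496]), np.float64(0.004071154837419363))
blocktop mid? [ 0.543  -0.2257  0.048 ] jig end [ 0.5905 -0.0577  0.012 ] [ 0.5818 -0.0534  0.012 ]
```

View pics/m1.png

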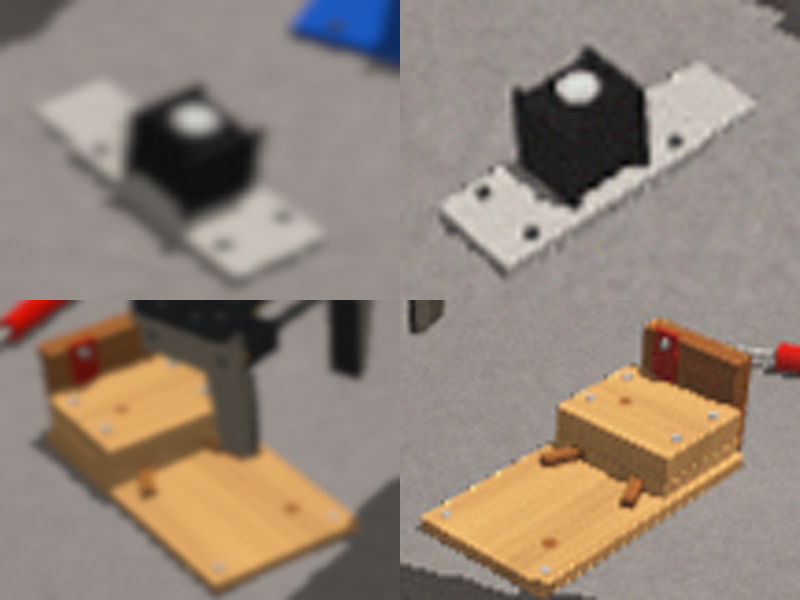

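```bash
python3 - <<'E'
from h import *
S,D=cam("scene"),cam("side")
print("dot",tri((S,(379.25,226.6)),(D,(276.9,247.8))))
n=[onz(D,u,.005) for u in((299.9,243.2),(308.9,250.4))];t=[onz(D,u,.008) for u in((252.2,269.4),(264.3,281))]
print("nose",n,"tail",t)
nm=sum(n)/2;tm=sum(t)/2;d=tm-nm;print("len",np.linalg.norm(d),"yaw of +y",np.degrees(np.arctan2(d[1],d[0])),"axis est",nm+d*75/130)
sn=[onz(S,u,.005) for u in((355.3,224.8),(366.5,219.7))];stt=[onz(S,u,.008) for u in((385.5,255.5),(398.5,247.5))]
print("scene nose",sn,"tail",stt); d=sum(stt)/2-sum(sn)/2;print(np.linalg.norm(d),np.degrees(np.arctan2(d[1],d[0])))
print("bed A",tri((S,(283.75,217.7)),(D,(300.9,194.9))),"B",tri((S,(318.75,197.3)),(D,(333.6,214.7))))
print("blk L",tri((S,(258,178.1)),(D,(337.7,164.2))),"R",onz(D,(367.1,178.2),.048),"L",onz(D,(337.7,164.2),.048))
print("conv",onz(S,(305,260),.02),"jar",onz(S,(486,270),.06),"blues",[onz(S,u,.02) for u in((372,175),(418,208),(490,228))])
E
```

```text
dot (array([0.5705, 0.1689, 0.048 ]), np.float64(0.00028941161069376894))
nose [array([0.5569, 0.0929, 0.005 ]), array([0.5273, 0.1053, 0.005 ])] tail [array([0.6077, 0.2134, 0.008 ]), array([0.5669, 0.2302, 0.008 ])]
len 0.130786500931838 yaw of +y 69.78176943383195 axis est [0.5682 0.1699 0.0067]
scene nose [array([0.5625, 0.0962, 0.005 ]), array([0.5295, 0.1106, 0.005 ])] tail [array([0.612 , 0.2139, 0.008 ]), array([0.5708, 0.2278, 0.008 ])]
0.12592909170031155 68.87324810384635
bed A (array([ 0.6462, -0.0782,  0.0033]), np.float64(0.0017076044373886615)) B (array([ 0.5312, -0.0427,  0.0045]), np.float64(0.0024817709403072738))
blk L (array([ 0.5954, -0.2075,  0.044 ]), np.float64(0.0006070522104381886)) R [ 0.4935 -0.1707  0.048 ] L [ 0.593  -0.2025  0.048 ]
conv [0.7434 0.0669 0.02  ] jar [0.5631 0.4362 0.06  ] blues [array([0.3759, 0.0361, 0.02  ]), array([0.4263, 0.2083, 0.02  ]), array([0.3889, 0.3928, 0.02  ])]
```

Call:
{"op": "arm_command", "data": {
  "rows": [
    {"linear":[42,-20,0],"twist":[0,0,0],"jaw":1},
    {"linear":[43,-20,0],"twist":[0,0,0],"jaw":1},
    {"linear":[43,-20,0],"twist":[0,0,0],"jaw":1},
    {"linear":[41,-19,0],"twist":[0,0,0],"jaw":1},
    {"linear":[0,0,0],"twist":[0,0,10],"jaw":1},
    {"linear":[0,0,0],"twist":[0,0,10],"jaw":1},
    {"linear":[0,0,0],"twist":[0,0,0],"jaw":1},
    {"linear":[0,0,0],"twist":[0,0,0],"jaw":1}
  ],
  "newtons": 25
}}

```text
clock: 1.15
tcp_pos: [0.5709, 0.1689, 0.2254]
tcp_rot: [0.818, 0.575, -0.0, -0.0]
wrist_force: [0.2, 0.3, -0.8]
grip_width: 0.998
```

```bash
python3 - <<'E'
from h import *
s=manip.read_state();a=manip.grab_frame("wrist")[:,:,::-1];cv2.imwrite("pics/w1.png",a);cv2.imwrite("pics/scene1.png",manip.grab_frame("scene")[:,:,::-1])
print(s["tcp_pos"],s["tcp_rot"],s["clock"])
np.save("s1.npy",np.r_[s["tcp_pos"],s["tcp_rot"]])
c=cam("wrist",s);print(proj(c,[.5705,.1689,.048]),proj(c,[.542,.099,.005]))
b=cv2.imread("pics/wrist0.png")
c=cam("wrist",dict(tcp_pos=[.6495,0,.2247],tcp_rot=[.7071,.7071,-.0006,-.0006]));print(proj(c,[.543,-.187,.012]))
cv2.imwrite("pics/m2.png",cv2.resize(np.hstack([a,b]),None,fx=.625,fy=.625))
x,y=map(int,proj(cam("wrist",s),[.5705,.1689,.048]))
cv2.imwrite("pics/m2.png",np.vstack([cv2.resize(a[max(0,y-170):][:340,x-200:x+200],(800,600))]))
E
```

```text
[0.5709 0.1689 0.2254] [ 0.8184  0.5747 -0.0002 -0.    ] 1.15
[319.0732 187.4445] [316.7644 235.4411]
[244.6822 310.9186]
```

View pics/w1.png

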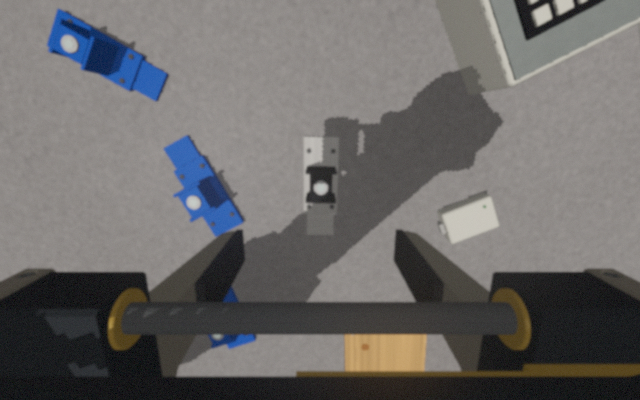

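View pics/wrist0.png

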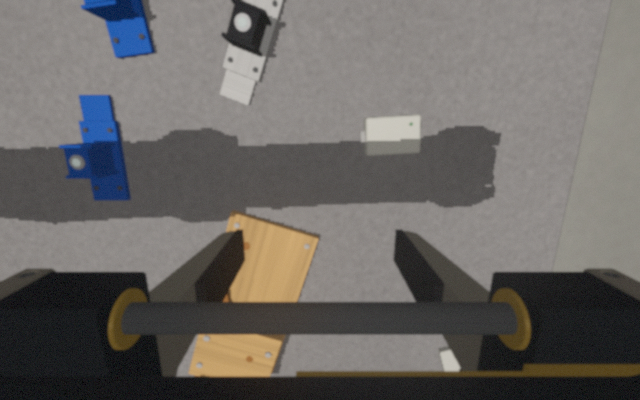

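Wrist view: the carrier dot is at (320,187), against a predicted (319,187). The foot is aligned with the tool, tail (321,137) and nose (320,235), and it has the two tail holes and the stepped, narrower nose. This is the right part.

Call:
{"op": "arm_command", "data": {
  "rows": [
    {"linear":[0,0,45],"twist":[0,0,0],"jaw":1},
    {"linear":[0,0,50],"twist":[0,0,0],"jaw":1},
    {"linear":[0,0,50],"twist":[0,0,0],"jaw":0.8},
    {"linear":[0,0,40],"twist":[0,0,0],"jaw":0.7},
    {"linear":[0,0,17],"twist":[0,0,0],"jaw":0.6},
    {"linear":[0,0,0],"twist":[0,0,0],"jaw":0.5},
    {"linear":[0,0,0],"twist":[0,0,0],"jaw":0.4},
    {"linear":[0,0,0],"twist":[0,0,0],"jaw":0},
    {"linear":[0,0,0],"twist":[0,0,0],"jaw":0},
    {"linear":[0,0,0],"twist":[0,0,0],"jaw":0},
    {"linear":[0,0,0],"twist":[0,0,0],"jaw":0}
  ],
  "newtons": 30
}}

```text
clock: 2.62
tcp_pos: [0.5723, 0.1692, 0.025]
tcp_rot: [0.819, 0.573, 0.001, 0.0]
wrist_force: [0.3, -0.2, 6.0]
grip_width: 0.279
```

```bash
python3 - <<'E'
from h import *
a=cv2.imread("pics/scene1.png")
cv2.imwrite("pics/m3.png",cv2.resize(a[135:225,230:330],(800,720),interpolation=cv2.INTER_CUBIC)[:600])
E
```

```text
(no output)
```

View pics/m3.png

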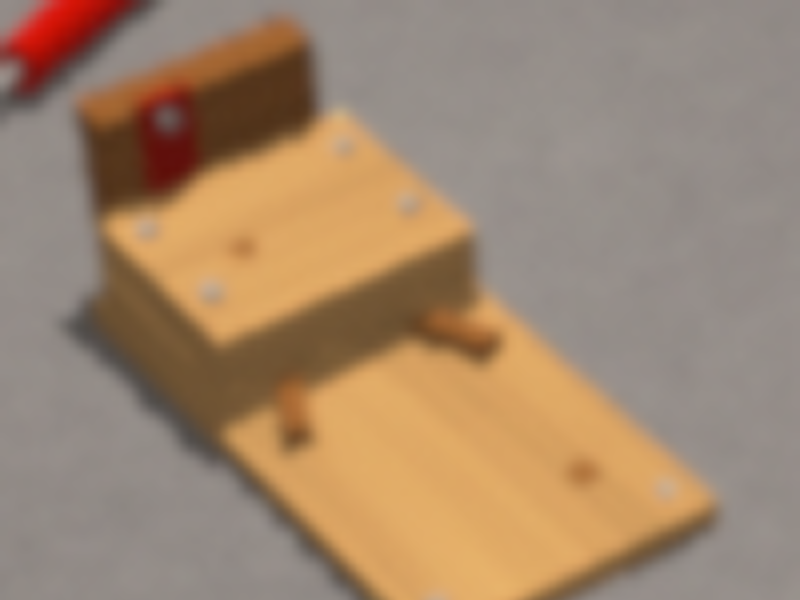

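```bash
python3 - <<'E'
from h import *
S,D=cam("scene"),cam("side");W=cam("wrist",dict(tcp_pos=[.6495,0,.2247],tcp_rot=[.7071,.7071,-.0006,-.0006]))
L=tri((S,(257.25,178.4)),(D,(337.7,164.2)));Rr=tri((S,(289.4,164)),(D,(367.1,178.2)));print("L",L,"R",Rr)
M=(L[0]+Rr[0])/2;d=L[0]-Rr[0];print("mid",M,"w",np.linalg.norm(d),"yaw",90+np.degrees(np.arctan2(d[1],d[0])))
bl,br=[onz(S,u,.048) for u in((243,162.75),(273.1,148.5))];print("back",bl,br,np.linalg.norm(bl-br),(bl+br)/2)
for c,us in((W,((319,237),(238,213))),(S,((283.5,217),(319.4,197.5))),(D,((300.9,194.9),(333.6,212.5)))):
    p,q=[onz(c,u,.012) for u in us];d=p-q;print("bed end",p,q,np.linalg.norm(d),90+np.degrees(np.arctan2(d[1],d[0])),"mid",(p+q)/2)
print("blk corner wrist",onz(W,(281.5,346),.048))
E
```

```text
L (array([ 0.5963, -0.2097,  0.0426]), np.float64(0.000638409875732996)) R (array([ 0.495 , -0.1744,  0.0446]), np.float64(0.0007965241011182577))
mid [ 0.5457 -0.192   0.0436] w 0.10732986571648354 yaw 70.78060636706988
back [ 0.5713 -0.2854  0.048 ] [ 0.4673 -0.2582  0.048 ] 0.1074393556984857 [ 0.5193 -0.2718  0.048 ]
bed end [ 0.6487 -0.0747  0.012 ] [ 0.5436 -0.0415  0.012 ] 0.1102744335822298 72.4552294088253 mid [ 0.5962 -0.0581  0.012 ]
bed end [ 0.6524 -0.0725  0.012 ] [ 0.5354 -0.0386  0.012 ] 0.12182378833878184 73.88529612607229 mid [ 0.5939 -0.0555  0.012 ]
bed end [ 0.6406 -0.07    0.012 ] [ 0.5309 -0.0383  0.012 ] 0.11416371832903341 73.91191041060333 mid [ 0.5857 -0.0542  0.012 ]
blk corner wrist [ 0.5988 -0.2154  0.048 ]
```

Call:
{"op": "arm_command", "data": {
  "rows": [
    {"linear":[0,0,-15],"twist":[0,0,0],"jaw":0},
    {"linear":[0,0,-30],"twist":[0,0,0],"jaw":0},
    {"linear":[0,0,-30],"twist":[0,0,0],"jaw":0},
    {"linear":[0,0,0],"twist":[0,0,0],"jaw":0},
    {"linear":[0,0,0],"twist":[0,0,0],"jaw":0}
  ]
}}

```text
clock: 3.25
tcp_pos: [0.57, 0.1687, 0.0976]
tcp_rot: [0.819, 0.574, -0.001, -0.0]
wrist_force: [-0.3, -0.7, -4.2]
grip_width: 0.276
```

Call:
{"op": "arm_command", "data": {
  "rows": [
    {"linear":[-20,6,-30],"twist":[0,0,0],"jaw":0},
    {"linear":[-40,14,-30],"twist":[0,0,0],"jaw":0},
    {"linear":[-50,17,-30],"twist":[0,0,0],"jaw":0},
    {"linear":[-50,17,-12],"twist":[0,0,0],"jaw":0},
    {"linear":[-50,17,0],"twist":[0,0,0],"jaw":0},
    {"linear":[-50,17,0],"twist":[0,0,0],"jaw":0},
    {"linear":[-27,8,0],"twist":[0,0,-2.5],"jaw":0},
    {"linear":[0,0,0],"twist":[0,0,0],"jaw":0},
    {"linear":[0,0,0],"twist":[0,0,0],"jaw":0},
    {"linear":[0,0,0],"twist":[0,0,0],"jaw":0}
  ]
}}

```text
clock: 4.5
tcp_pos: [0.563, -0.1317, 0.1999]
tcp_rot: [0.806, 0.592, -0.0, -0.001]
wrist_force: [0.7, -0.1, -3.2]
grip_width: 0.278
```

```bash
python3 - <<'E'
from h import *
s=manip.read_state();a=manip.grab_frame("wrist")[:,:,::-1];cv2.imwrite("pics/w2.png",a)
print(s["tcp_pos"],s["tcp_rot"],s["wrist_force"])
np.save("s2.npy",np.r_[s["tcp_pos"],s["tcp_rot"]])
cv2.imwrite("pics/m4.png",cv2.resize(a[100:400,120:520],(800,600),interpolation=cv2.INTER_CUBIC))
E
```

```text
[ 0.563  -0.1317  0.1999] [ 0.8058  0.5922 -0.0002 -0.0007] [ 0.6897 -0.1093 -3.2188]
```

View pics/m4.png

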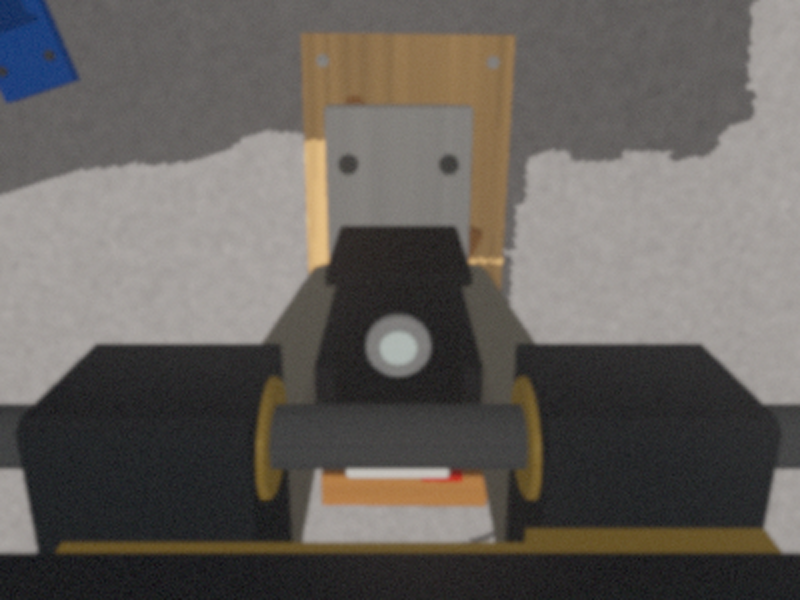

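The wrist view shows the bed's end edge at crop (302..515, 35), its side edges running down to (308,265) and (503,260), and the carrier square in the jaws (foot 326..472).

```bash
python3 - <<'E'
from h import *
v=np.load("s2.npy");W=cam("wrist",dict(tcp_pos=v[:3],tcp_rot=v[3:]))
px=lambda x,y:(120+x/2,100+y/2)
rx=R.from_quat(v[3:]).as_matrix();print("tool x yaw",np.degrees(np.arctan2(rx[1,0],rx[0,0])),"tilt",rx[:,2])
P=[onz(W,px(*u),.012) for u in((302,35),(515,37),(308,265),(503,260))]
print(P,np.linalg.norm(P[0]-P[1]),np.linalg.norm(P[2]-P[3]))
for a,b in((P[2],P[0]),(P[3],P[1])):
    d=b-a;print("side yaw",np.degrees(np.arctan2(d[1],d[0])))
d=P[1]-P[0];print("end yaw",90+np.degrees(np.arctan2(d[1],d[0])))
U=[onz(W,px(*u),.085) for u in((322,505),(487,505))];print("upright",U,np.linalg.norm(U[0]-U[1]),sum(U)/2)
em=(P[0]+P[1])/2;mm=(P[2]+P[3])/2
d=em-sum(U)/2;print("axis yaw",np.degrees(np.arctan2(d[1],d[0])));d=em-mm;print(np.degrees(np.arctan2(d[1],d[0])),em,mm)
for y in(71.5,72.5,73.5):print("mouth",y,em-.14*np.array([np.cos(np.radians(y)),np.sin(np.radians(y)),0]))
q=[onz(W,px(*u),.175) for u in((326,106),(472,106))];print("tail?",q,np.linalg.norm(q[0]-q[1]))
E
```

```text
tool x yaw 72.62991772955971 tilt [-0.0011  0.0009 -1.    ]
[array([ 0.5344, -0.0416,  0.012 ]), array([ 0.6475, -0.0781,  0.012 ]), array([ 0.4918, -0.1712,  0.012 ]), array([ 0.6073, -0.2039,  0.012 ])] 0.11893398432867704 0.120087520357027
side yaw 71.82512286878529
side yaw 72.2819133532882
end yaw 72.09582372265919
upright [array([ 0.4717, -0.2822,  0.085 ]), array([ 0.5577, -0.3091,  0.085 ])] 0.09013337962944988 [ 0.5147 -0.2956  0.085 ]
axis yaw 72.08343447493998
72.04979236984607 [ 0.591  -0.0598  0.012 ] [ 0.5496 -0.1876  0.012 ]
mouth 71.5 [ 0.5465 -0.1926  0.012 ]
mouth 72.5 [ 0.5489 -0.1934  0.012 ]
mouth 73.5 [ 0.5512 -0.1941  0.012 ]
tail? [array([ 0.5575, -0.0736,  0.175 ]), array([ 0.6   , -0.0869,  0.175 ])] 0.04452967760710736
```

Call:
{"op": "arm_command", "data": {
  "rows": [
    {"linear":[20,2,0],"twist":[0,0,0.6],"jaw":0},
    {"linear":[23,3,10],"twist":[0,0,0],"jaw":0},
    {"linear":[0,0,45],"twist":[0,0,0],"jaw":0},
    {"linear":[0,0,50],"twist":[0,0,0],"jaw":0},
    {"linear":[0,0,35],"twist":[0,0,0],"jaw":0},
    {"linear":[0,0,13],"twist":[0,0,0],"jaw":0},
    {"linear":[0,0,0],"twist":[0,0,0],"jaw":0},
    {"linear":[0,0,0],"twist":[0,0,0],"jaw":0},
    {"linear":[0,0,0],"twist":[0,0,0],"jaw":0}
  ]
}}

```text
clock: 5.68
tcp_pos: [0.5821, -0.0943, 0.0492]
tcp_rot: [0.81, 0.587, 0.001, 0.001]
wrist_force: [0.3, 0.2, -2.7]
grip_width: 0.28
```

```bash
python3 - <<'E'
from h import *
s=manip.read_state();a=manip.grab_frame("side")[:,:,::-1];b=manip.grab_frame("scene")[:,:,::-1]
print(s["clock"],s["tcp_pos"],s["wrist_force"])
f=lambda i,x,y,w,h:cv2.resize(i[y:y+h,x:x+w],(400,360),interpolation=cv2.INTER_CUBIC)
cv2.imwrite("pics/m5.png",np.hstack([f(b,230,130,100,90),f(a,290,130,110,99)]))
E
```

```text
5.675 [ 0.5821 -0.0943  0.0492] [ 0.2793  0.1632 -2.6989]
```

View pics/m5.png

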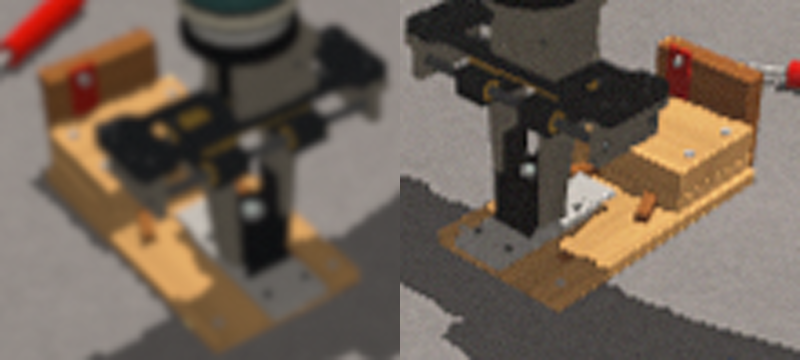

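The carrier is held level over the bed, nose (scene crop 190,215) just before the guides and centred between them. Next I lower it.

Call:
{"op": "arm_command", "data": {
  "rows": [
    {"linear":[0,0,4],"twist":[0,0,0],"jaw":0},
    {"linear":[0,0,4],"twist":[0,0,0],"jaw":0},
    {"linear":[0,0,0],"twist":[0,0,0],"jaw":0},
    {"linear":[0,0,0],"twist":[0,0,0],"jaw":0}
  ]
}}

```text
clock: 6.28
tcp_pos: [0.5809, -0.0942, 0.0394]
tcp_rot: [0.81, 0.587, -0.0, -0.0]
wrist_force: [0.1, 1.4, -3.2]
grip_width: 0.281
```

Call:
{"op": "arm_command", "data": {
  "rows": [
    {"linear":[0,0,1],"twist":[0,0,0],"jaw":0},
    {"linear":[0,0,1],"twist":[0,0,0],"jaw":0},
    {"linear":[0,0,0],"twist":[0,0,0],"jaw":0}
  ]
}}

```text
clock: 6.65
tcp_pos: [0.5809, -0.0942, 0.0375]
tcp_rot: [0.81, 0.587, -0.0, -0.0]
wrist_force: [-0.6, -0.1, -3.0]
grip_width: 0.281
```

Call:
{"op": "arm_command", "data": {
  "rows": [
    {"linear":[0,0,0.5],"twist":[0,0,0],"jaw":0},
    {"linear":[0,0,0.5],"twist":[0,0,0],"jaw":0},
    {"linear":[0,0,0],"twist":[0,0,0],"jaw":0}
  ]
}}

```text
clock: 7.02
tcp_pos: [0.581, -0.0942, 0.037]
tcp_rot: [0.81, 0.587, 0.0, 0.0]
wrist_force: [-1.8, 0.6, 2.0]
grip_width: 0.278
```

Call:
{"op": "arm_command", "data": {
  "rows": [
    {"linear":[0,0,0.5],"twist":[0,0,0],"jaw":0},
    {"linear":[0,0,0.5],"twist":[0,0,0],"jaw":0},
    {"linear":[0,0,0],"twist":[0,0,0],"jaw":0}
  ]
}}

```text
clock: 7.4
tcp_pos: [0.581, -0.0942, 0.037]
tcp_rot: [0.81, 0.587, 0.0, -0.0]
wrist_force: [-5.2, 0.6, 10.4]
grip_width: 0.283
```

Call:
{"op": "arm_command", "data": {
  "rows": [
    {"linear":[0,-1,-0.9],"twist":[0,0,0],"jaw":0},
    {"linear":[-4,0,0],"twist":[0,0,0],"jaw":0},
    {"linear":[-5,0,0],"twist":[0,0,0],"jaw":0},
    {"linear":[-5,0,0],"twist":[0,0,0],"jaw":0},
    {"linear":[-4,0,0],"twist":[0,0,0],"jaw":0},
    {"linear":[0,0,0],"twist":[0,0,0],"jaw":0}
  ]
}}

```text
clock: 8.15
tcp_pos: [0.5749, -0.1113, 0.037]
tcp_rot: [0.81, 0.587, 0.001, 0.0]
wrist_force: [0.4, 4.0, 5.6]
grip_width: 0.283
```

Call:
{"op": "arm_command", "data": {
  "rows": [
    {"linear":[-4,0,0],"twist":[0,0,0],"jaw":0},
    {"linear":[-4,0,0],"twist":[0,0,0],"jaw":0},
    {"linear":[0,0,0],"twist":[0,0,0],"jaw":0}
  ]
}}

```text
clock: 8.52
tcp_pos: [0.5725, -0.1186, 0.037]
tcp_rot: [0.81, 0.587, 0.001, 0.0]
wrist_force: [0.7, 3.9, 5.7]
grip_width: 0.28
```

Call:
{"op": "arm_command", "data": {
  "rows": [
    {"linear":[-4,0,-0.5],"twist":[0,0,0],"jaw":0},
    {"linear":[-4,0,0],"twist":[0,0,0],"jaw":0},
    {"linear":[0,0,0],"twist":[0,0,0],"jaw":0}
  ]
}}

```text
clock: 8.9
tcp_pos: [0.5692, -0.1271, 0.037]
tcp_rot: [0.81, 0.587, -0.0, 0.0]
wrist_force: [1.0, 1.8, 2.8]
grip_width: 0.282
```

Call:
{"op": "arm_command", "data": {
  "rows": [
    {"linear":[-4,0,0],"twist":[0,0,0],"jaw":0},
    {"linear":[-4,0,0],"twist":[0,0,0],"jaw":0},
    {"linear":[0,0,0],"twist":[0,0,0],"jaw":0}
  ]
}}

```text
clock: 9.28
tcp_pos: [0.5667, -0.1345, 0.037]
tcp_rot: [0.81, 0.587, -0.0, 0.0]
wrist_force: [0.5, 1.8, 4.0]
grip_width: 0.282
```

Call:
{"op": "arm_command", "data": {
  "rows": [
    {"linear":[-3,0,-0.2],"twist":[0,0,0],"jaw":0},
    {"linear":[-3,0,0],"twist":[0,0,0],"jaw":0},
    {"linear":[-2,0,0],"twist":[0,0,0],"jaw":0},
    {"linear":[0,0,0],"twist":[0,0,0],"jaw":0}
  ]
}}

```text
clock: 9.78
tcp_pos: [0.564, -0.142, 0.037]
tcp_rot: [0.81, 0.587, -0.0, -0.0]
wrist_force: [0.4, 1.4, 1.1]
grip_width: 0.282
```

Call:
{"op": "arm_command", "data": {
  "rows": [
    {"linear":[-1,0,0],"twist":[0,0,0],"jaw":0},
    {"linear":[-1,0,0],"twist":[0,0,0],"jaw":0},
    {"linear":[0,0,0],"twist":[0,0,0],"jaw":0}
  ]
}}

```text
clock: 10.15
tcp_pos: [0.5635, -0.1435, 0.037]
tcp_rot: [0.81, 0.587, -0.0, -0.0]
wrist_force: [1.3, 1.3, -0.5]
grip_width: 0.278
```

Call:
{"op": "arm_command", "data": {
  "rows": [
    {"linear":[-1,0,0],"twist":[0,0,0],"jaw":0},
    {"linear":[-1,0,0],"twist":[0,0,0],"jaw":0},
    {"linear":[0,0,0],"twist":[0,0,0],"jaw":0}
  ]
}}

```text
clock: 10.52
tcp_pos: [0.5629, -0.1456, 0.037]
tcp_rot: [0.81, 0.587, -0.0, -0.0]
wrist_force: [0.4, 1.3, -1.3]
grip_width: 0.284
```

Call:
{"op": "arm_command", "data": {
  "rows": [
    {"linear":[-1,0,0],"twist":[0,0,0],"jaw":0},
    {"linear":[-1,0,0],"twist":[0,0,0],"jaw":0},
    {"linear":[0,0,0],"twist":[0,0,0],"jaw":0}
  ]
}}

```text
clock: 10.9
tcp_pos: [0.5623, -0.1474, 0.0371]
tcp_rot: [0.81, 0.587, -0.0, -0.0]
wrist_force: [-0.7, 0.1, -2.8]
grip_width: 0.278
```

Call:
{"op": "arm_command", "data": {
  "rows": [
    {"linear":[-1,0,0.3],"twist":[0,0,0],"jaw":0},
    {"linear":[-1,0,0],"twist":[0,0,0],"jaw":0},
    {"linear":[0,0,0],"twist":[0,0,0],"jaw":0}
  ]
}}

```text
clock: 11.28
tcp_pos: [0.5621, -0.149, 0.037]
tcp_rot: [0.81, 0.587, 0.0, 0.0]
wrist_force: [0.6, 1.5, -0.0]
grip_width: 0.284
```

Call:
{"op": "arm_command", "data": {
  "rows": [
    {"linear":[-1,0,0],"twist":[0,0,0],"jaw":0},
    {"linear":[-1,0,0],"twist":[0,0,0],"jaw":0},
    {"linear":[0,0,0],"twist":[0,0,0],"jaw":0}
  ]
}}

```text
clock: 11.65
tcp_pos: [0.5615, -0.1511, 0.037]
tcp_rot: [0.81, 0.587, 0.0, 0.0]
wrist_force: [1.3, 0.3, -0.6]
grip_width: 0.282
```

Call:
{"op": "arm_command", "data": {
  "rows": [
    {"linear":[-1,0,0.1],"twist":[0,0,0],"jaw":0},
    {"linear":[-1,0,0],"twist":[0,0,0],"jaw":0},
    {"linear":[0,0,0],"twist":[0,0,0],"jaw":0}
  ]
}}

```text
clock: 12.02
tcp_pos: [0.561, -0.1528, 0.037]
tcp_rot: [0.81, 0.587, 0.0, 0.0]
wrist_force: [0.9, 3.6, 1.3]
grip_width: 0.282
```

Call:
{"op": "arm_command", "data": {
  "rows": [
    {"linear":[-1,0,0],"twist":[0,0,0],"jaw":0},
    {"linear":[0,0,0],"twist":[0,0,0],"jaw":0},
    {"linear":[0,0,0],"twist":[0,0,0],"jaw":0}
  ]
}}

```text
clock: 12.4
tcp_pos: [0.5607, -0.1537, 0.037]
tcp_rot: [0.81, 0.587, 0.0, 0.0]
wrist_force: [1.6, 2.8, 2.3]
grip_width: 0.28
```

Call:
{"op": "arm_command", "data": {
  "rows": [
    {"linear":[-1,0,-0.2],"twist":[0,0,0],"jaw":0},
    {"linear":[-1,0,0],"twist":[0,0,0],"jaw":0},
    {"linear":[0,0,0],"twist":[0,0,0],"jaw":0}
  ]
}}

```text
clock: 12.78
tcp_pos: [0.5598, -0.1559, 0.037]
tcp_rot: [0.81, 0.587, -0.0, 0.0]
wrist_force: [1.1, 1.7, 1.4]
grip_width: 0.277
```

Call:
{"op": "arm_command", "data": {
  "rows": [
    {"linear":[-1,0,-0.1],"twist":[0,0,0],"jaw":0},
    {"linear":[-1,0,0],"twist":[0,0,0],"jaw":0},
    {"linear":[0,0,0],"twist":[0,0,0],"jaw":0}
  ]
}}

```text
clock: 13.15
tcp_pos: [0.559, -0.1578, 0.037]
tcp_rot: [0.81, 0.587, -0.0, -0.0]
wrist_force: [0.9, 2.0, 0.8]
grip_width: 0.278
```

Call:
{"op": "arm_command", "data": {
  "rows": [
    {"linear":[-1,0,0],"twist":[0,0,0],"jaw":0},
    {"linear":[-1,0,0],"twist":[0,0,0],"jaw":0},
    {"linear":[0,0,0],"twist":[0,0,0],"jaw":0}
  ]
}}

```text
clock: 13.52
tcp_pos: [0.5583, -0.1597, 0.037]
tcp_rot: [0.81, 0.587, -0.0, -0.0]
wrist_force: [1.4, 2.3, 1.2]
grip_width: 0.285
```

Call:
{"op": "arm_command", "data": {
  "rows": [
    {"linear":[-1,0,0],"twist":[0,0,0],"jaw":0},
    {"linear":[-1,0,0],"twist":[0,0,0],"jaw":0},
    {"linear":[0,0,0],"twist":[0,0,0],"jaw":0}
  ]
}}

```text
clock: 13.9
tcp_pos: [0.5578, -0.1615, 0.037]
tcp_rot: [0.81, 0.587, -0.0, -0.0]
wrist_force: [1.1, 1.5, -0.5]
grip_width: 0.281
```

Call:
{"op": "arm_command", "data": {
  "rows": [
    {"linear":[-1,0,0],"twist":[0,0,0],"jaw":0},
    {"linear":[-1,0,0],"twist":[0,0,0],"jaw":0},
    {"linear":[0,0,0],"twist":[0,0,0],"jaw":0}
  ]
}}

```text
clock: 14.28
tcp_pos: [0.5572, -0.1635, 0.037]
tcp_rot: [0.81, 0.587, -0.0, 0.0]
wrist_force: [1.1, 2.3, -0.3]
grip_width: 0.285
```

Call:
{"op": "arm_command", "data": {
  "rows": [
    {"linear":[-1,0,0],"twist":[0,0,0],"jaw":0},
    {"linear":[-0.5,0,0],"twist":[0,0,0],"jaw":0},
    {"linear":[0,0,0],"twist":[0,0,0],"jaw":0}
  ]
}}

```text
clock: 14.65
tcp_pos: [0.5567, -0.1648, 0.037]
tcp_rot: [0.81, 0.587, -0.0, -0.0]
wrist_force: [0.0, 1.4, -1.4]
grip_width: 0.278
```

Call:
{"op": "arm_command", "data": {
  "rows": [
    {"linear":[-1,0,0],"twist":[0,0,0],"jaw":0},
    {"linear":[-0.5,0,0],"twist":[0,0,0],"jaw":0},
    {"linear":[0,0,0],"twist":[0,0,0],"jaw":0}
  ]
}}

```text
clock: 15.02
tcp_pos: [0.5564, -0.1659, 0.037]
tcp_rot: [0.809, 0.587, 0.0, -0.0]
wrist_force: [1.5, 2.9, -2.0]
grip_width: 0.284
```

Call:
{"op": "arm_command", "data": {
  "rows": [
    {"linear":[-0.5,0,0.2],"twist":[0,0,0],"jaw":0},
    {"linear":[-0.3,0,0],"twist":[0,0,0],"jaw":0},
    {"linear":[0,0,0],"twist":[0,0,0],"jaw":0}
  ]
}}

```text
clock: 15.4
tcp_pos: [0.5563, -0.1661, 0.037]
tcp_rot: [0.809, 0.587, 0.0, -0.0]
wrist_force: [0.5, 5.3, -0.1]
grip_width: 0.281
```

Call:
{"op": "arm_command", "data": {
  "rows": [
    {"linear":[-0.5,0,0],"twist":[0,0,0],"jaw":0},
    {"linear":[0,0,0],"twist":[0,0,0],"jaw":0},
    {"linear":[0,0,0],"twist":[0,0,0],"jaw":0}
  ]
}}

```text
clock: 15.78
tcp_pos: [0.5562, -0.1663, 0.037]
tcp_rot: [0.809, 0.587, 0.0, -0.0]
wrist_force: [0.6, 5.3, 0.6]
grip_width: 0.281
```

Call:
{"op": "arm_command", "data": {
  "rows": [
    {"linear":[-0.6,0,0],"twist":[0,0,0],"jaw":0},
    {"linear":[0,0,0],"twist":[0,0,0],"jaw":0},
    {"linear":[0,0,0],"twist":[0,0,0],"jaw":0}
  ]
}}

```text
clock: 16.15
tcp_pos: [0.5562, -0.1665, 0.037]
tcp_rot: [0.809, 0.587, 0.001, -0.0]
wrist_force: [0.3, 5.9, 0.7]
grip_width: 0.281
```

The stop is felt: TCP travel dropped to about 0.2 mm per 0.5 mm commanded, and the force rose to about 6 N at nose depth ≈46 mm. That fits 5 N/mm rubber. I release now.

Call:
{"op": "arm_command", "data": {
  "rows": [
    {"linear":[0,0,0],"twist":[0,0,0],"jaw":0.35},
    {"linear":[0,0,0],"twist":[0,0,0],"jaw":0.5},
    {"linear":[0,0,0],"twist":[0,0,0],"jaw":0.7},
    {"linear":[0,0,0],"twist":[0,0,0],"jaw":0.7},
    {"linear":[0,0,0],"twist":[0,0,0],"jaw":0.7},
    {"linear":[0,0,-20],"twist":[0,0,0],"jaw":0.7},
    {"linear":[0,0,-40],"twist":[0,0,0],"jaw":0.7},
    {"linear":[0,0,-50],"twist":[0,0,0],"jaw":0.7},
    {"linear":[0,0,-50],"twist":[0,0,0],"jaw":0.7},
    {"linear":[30,0,-10],"twist":[0,0,0],"jaw":0.7},
    {"linear":[0,0,0],"twist":[0,0,0],"jaw":0.7},
    {"linear":[0,0,0],"twist":[0,0,0],"jaw":0.7}
  ]
}}

```text
clock: 17.65
tcp_pos: [0.5645, -0.14, 0.207]
tcp_rot: [0.81, 0.587, -0.0, 0.0]
wrist_force: [0.5, -0.6, 0.0]
grip_width: 0.703
```

```bash
python3 - <<'E'
from h import *
s=manip.read_state();w=manip.grab_frame("wrist")[:,:,::-1];a=manip.grab_frame("side")[:,:,::-1];b=manip.grab_frame("scene")[:,:,::-1]
print(s["clock"],s["tcp_pos"],s["wrist_force"]);np.save("s3.npy",np.r_[s["tcp_pos"],s["tcp_rot"]])
for n,i in(("w3",w),("side3",a),("scene3",b)):cv2.imwrite(f"pics/{n}.png",i)
f=lambda i,x,y,w,h:cv2.resize(i[y:y+h,x:x+w],(400,300),interpolation=cv2.INTER_CUBIC)
cv2.imwrite("pics/m6.png",np.vstack([np.hstack([f(b,230,135,100,85),f(a,295,135,108,81)]),np.hstack([f(w,220,80,200,150),f(w,0,0,640,400)])]))
E
```

```text
17.65 [ 0.5645 -0.14    0.207 ] [ 0.4586 -0.5897  0.0253]
```

View pics/m6.png

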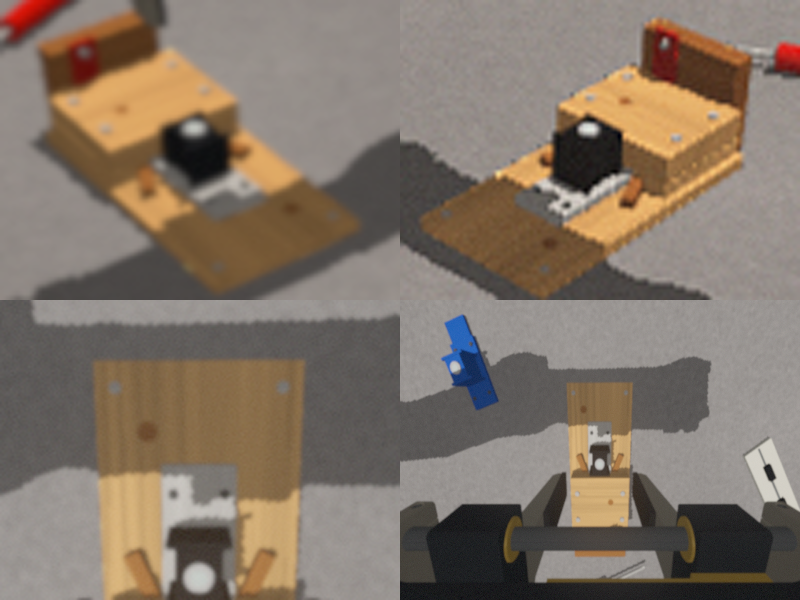

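```bash
python3 - <<'E'
from h import *
v=np.load("s3.npy");W=cam("wrist",dict(tcp_pos=v[:3],tcp_rot=v[3:]));S,D=cam("scene"),cam("side")
x,e=tri((S,(278.75,171)),(D,(346.3,169.6)),(W,(319,219)));print("dot",x,e,"wrist@.06",onz(W,(319,219),.06),"tcp at release .5562 -.1665")
px=lambda x,y:(220+x/2,80+(y-300)/2)
t=[onz(W,px(*u),.02) for u in((162,465),(237,465))];b=[onz(W,px(*u),.012) for u in((94,361),(305,361))]
u=np.array([.3082,.9513]);l=np.array([.9513,-.3082])
print("tail->bed end mm",1e3*((sum(b)-sum(t))[:2]/2)@u,"lateral mm",1e3*((sum(t)-sum(b))[:2]/2)@l,"widths",np.linalg.norm(t[0]-t[1]),np.linalg.norm(b[0]-b[1]))
for q in(t,b):d=q[1]-q[0];print("yaw",90+np.degrees(np.arctan2(d[1],d[0])))
E
```

```text
dot [ 0.5536 -0.1663  0.0605] 0.0017081536720629825 wrist@.06 [ 0.5552 -0.1668  0.06  ] tcp at release .5562 -.1665
tail->bed end mm 57.814876078253256 lateral mm -0.1692741149857359 widths 0.04334941383231421 0.11944952178358821
yaw 71.86460567167687
yaw 71.86900439971511
```

```bash
python3 -c "
from plant import manip
print(manip.finish_job())"
```

```text
the job is handed in; nothing more can be done
None
```

The sensor carrier (the steel one with the black housing) is seated in the pine jig against its stop. I let go, raised the arm clear and handed the job in at about 18 s of the 48 s allowed.

- **Stop:** I felt it with the nose about 46 mm inside the mouth. The force rose along the 5 N/mm rubber slope to about 6 N, which includes roughly 1.5 N of sliding friction. The highest reading along the push was about 6 N, well under the 12 N limit.
- **Position after release:** The camera check gives a nose depth of about 48 mm, against about 46 mm from the arm's own pose; the difference is within calibration. The carrier lies flat, with its housing top at 60.5 mm (60 expected). It is centred to 0.2 mm and lines up with the bed within measuring error. It showed no sign of having sprung back.
- **Not checked directly:** The plunger is out of sight, so its being fully in is inferred from the stop force and the depth.
- **Pressing while lowering:** When I set the carrier on the bed, the upward force briefly reached about 10 N, with 5 N sideways. I eased off before sliding.
- **Other things on the bench:** I touched none of them. I did not measure their positions again at the end.

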